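Pin the drilling jig's pivot with its R-clip

ROBOT

A 6-joint arm with a two-finger parallel gripper is mounted at the origin on the work surface. World frame = base frame: x ahead of the robot, y to its left, z up, the work surface at z = 0. Lengths are in m, angles in rad, forces in N, time in s.
With the tool pointing down it reaches from about 0.275 to 0.875 m from the base axis. Payload 12.5 kg.
Tool frame: the origin (TCP) lies on the centre line of the jaws, within the pads' length; the fingertips stand r.finger_overhang ahead of it and the grasp point (between the pads) lies 3 mm ahead of it (r.finger_overhang is the distance from the TCP to the fingertips, in m); z points along the fingers, y is the line along which they close (so a half turn about z gives the same grasp; the last joint's range is limited). The gripper opens to 85 mm and grips with 20 to 120 N. Pads are 22 mm wide; open, the fingers measure 114 mm over their backs; the gripper's body (76 mm by 85 mm) begins 54 mm behind the grasp point. The pads swing forward as they close: fully open they stand 13 mm farther back than shut.
Start: joints at [-1.243, 0.351, 1.652, -0, 1.139, -0.085], TCP at [0.221, -0.504, 0.253] pointing down, gripper open.
Joint ranges: [-2.75, 2.75], [-0.79, 2.1], [0.01, 2.65], [-1.57, 4.71], [0.07, 3.14], [-2.87, 2.87]. Speed limits (rad/s): [2.22, 2.22, 2.79, 3.14, 3.14, 3.14].

INTERFACE

Orientations are given as a unit quaternion [x, y, z, w].
In Python, from cell import r, optics gives the robot as it stands. The module is installed in compiled form; this text tells all that it offers. Calls block until the motion is done:
- r.move_to(position, orientation): joint-space move of the TCP to a pose.
- r.move_linear(position, rot=None, vel=0.15): straight line of the TCP; rot=None keeps the orientation; vel is the mean speed in m/s.
- r.set_joints(angles): joint-space move.
- r.set_gripper(opening, squeeze=None): opening from 0.0 (shut) to 1.0 (fully open); squeeze is the grip in N (None keeps the last); returns when the fingers have stopped.
- r.sleep(seconds).
- r.inverse_kinematics(position, orientation): joint angles nearest the present ones, or None.
- optics.get_image(name): name is "scene" or "top" or "wrist"; returns a dict with "pixels" (480x640x3 uint8, red, green, blue), "depth" (480x640 float32, m along the optical axis (not along the pixel's ray), 0 where there is no reading), "fx", "fy", "cx", "cy" (pixels), "camera_from_world" (4x4, takes a point from world to camera coordinates); the wrist camera has in their place "mount" (4x4, takes a point from camera to tool coordinates, whose origin is the TCP and whose axes are the flange's). Camera axes: x right, y down, z forward; pixel columns grow to the right and rows downward; lengths in m; the calibration is good to about 2 mm. The wrist camera is an equidistant fisheye: a pixel r from the principal point sees the ray r / f radians off the axis. A picture is of the moment at which its call begins: read the wrist's pose just before it.
A pose or a line that the arm cannot do raises r.PlanningError and nothing moves.
- r.hand_in(): hands the job in; it is judged then, once.
Readings, each from a call of its own:
- r.current_t(): time.
- r.current_q(): joint angles.
- r.current_qvel(): joint speeds.
- r.current_effort(): joint torques, N m.
- r.current_tool_pos(): TCP position.
- r.current_ee_rot(): TCP orientation.
- r.current_contact_force(): force on the tool from outside, world axes, zero at the start.
- r.current_torque(): the same for the moment, N m.
- r.current_opening(): opening from 0.0 (shut) to 1.0 (fully open).
- r.current_finger_force(): force on a finger pad.
Only numpy, scipy, OpenCV 4.12 (cv2) and the standard library are available. Lean on these libraries where they do the work, as an engineer would, in place of code of your own. Each camera call takes 0.05 s, during which the arm holds its last target. There are 200 camera calls.

TASK

Take the R-clip out of its wooden rack and secure the pivot pin of the bead-drilling jig with it: from above, feel the straight leg into the pin's cross-hole, then press the clip down until its bent leg has ridden over the pin and closed round it, fully home. Do not force it, leave the other things on the bench alone, and let go of the clip.

Things in the scene. Friction and masses are not known exactly. Their poses are not given: they have to be found in the camera images.
- clip: R-clip, 60 g. Red grip 30 mm (its x, -8 to 22) by 14 mm (y, centred) by 36 mm (z 0 to 36); grip it across the 14 mm. Origin: on the straight leg's axis at the grip's underside, z up. Straight leg: 5 mm wire, round end, down to z -92. Springy bent leg: 5 mm wire on the +x side, in the x-z plane. Starts hanging upright in the rack, x and y along the rack's.
- leg_tip (a point): free end of the clip's straight leg, 92 mm below the clip's origin; 18 mm lower than the bent leg's end, so it enters the hole well before the bent leg meets the pin
- spring_leg (a joint): bent leg sprung open, rad: 0 relaxed, about 0.1 as its pinch passes the pin's widest part, near 0 (under 0.04) when closed round the pin. Stiffness 6 N m/rad. Relaxed, it bows round a 24 mm circle centred at the clip's x -1, z -50, pinches in to x 7.5 (wire centre) at z -62, and flares to x 15.5 at its end, z -74.
- rack: fixed wooden rack; top board 90 mm (its x) by 64 mm (y), its top 100 mm above the bench, foot 110 by 80 mm. The clip's legs hang through a slot 29 mm (x, -6 to 23) by 7.5 mm (y); its grip rests on the board. Origin: on the bench under the clip's straight leg, z up. Lift the clip straight up over 100 mm to clear it.
- jig: fixed bead-drilling jig. Dark plate 110 by 206 by 12 mm (its x -55 to 55, y -150 to 56); yellow cheeks up to z 98 at y -36 to -24 and -106 to -94; grey arm between, up to z 97. Steel pivot pin, 24 mm diameter, along its y, axis at z 80; its bare end sticks out on the +y side to y 20 to 44. Origin: on the bench under the hole's middle position, z up.
- hole_nominal (a point): fixed point on top of the pin, 92 mm above the bench, at the middle position of the vertical through cross-hole (7 mm wide, dark spot on top). The pin has end play: it and its hole stand anywhere within 12 mm of here either way along the jig's y (x always 0), and stay unless pushed along y by over about 12 N. The hole is 32 mm from the pin's bare end.
- clip_home (a point): fixed point 130 mm above the bench over hole_nominal: height of the clip's origin when fully home, upright, clip's y along the jig's y either way round (bent leg on either side of the pin). Pushing the bent leg over the pin takes about 5 to 12 N; then it pulls itself in and stops firmly. Over 30 N between clip and jig is forcing it.
- oil: yellow oil bottle, 48 mm diameter, 120 mm tall, origin at the centre of its underside; leave alone
- chuck_key: steel T-shaped chuck key, about 100 by 60 by 18 mm, lying; leave alone
- bead_tray: blue tray of beads, 90 by 120 by 30 mm, origin at the centre of its underside; leave alone
Things that resemble listed ones, but are neither listed nor needed, are in the scene too. Leave any green, purple or white look-alike of the clip alone.

How it is judged:
On the way, in this order (a step that is already met when the one before it is completed fails the run):
1. the clip is lifted clear of the rack (leg tip over 105 mm above the bench) (height (world z) of leg_tip above 0.105 m), for 0.1 s.
2. the straight leg has entered the pin's cross-hole from above (z of leg_tip in the frame of jig between 0.03 and 0.086 m and x of leg_tip in the frame of jig between -0.006 and 0.006 m and y of leg_tip in the frame of jig between -0.016 and 0.016 m), for 0.1 s.
At the end, for the whole second after the job is handed in: the straight leg is down through the cross-hole (tip and clip origin within 12 mm of the jig's x = 0, tip within 16 mm of y = 0), clip origin 125 to 134.5 mm above the bench, upright within 0.25 rad, y axis within 0.3 rad of the pin's, bent leg closed (under 0.04 rad), at rest and released (x of leg_tip in the frame of jig between -0.012 and 0.012 m and x of clip in the frame of jig between -0.012 and 0.012 m and y of leg_tip in the frame of jig between -0.016 and 0.016 m and z of clip in the frame of jig between 0.125 and 0.1345 m and angle between the z axis of clip and the z axis of jig, either way round below 0.25 rad and angle between the y axis of clip and the y axis of jig, either way round below 0.3 rad and value of joint spring_leg below 0.04 rad and linear speed of clip below 0.02 m/s); the robot touches nothing.
It fails at once if the clip is forced: over 30 N between clip and jig (contact force between clip and jig above 30 N).
It fails at once if the oil bottle is moved over 20 mm (distance of oil from where it was at the start of the episode above 0.02 m).
It fails at once if the chuck key is moved over 20 mm (distance of chuck_key from where it was at the start of the episode above 0.02 m).
It fails at once if the bead tray is moved over 20 mm (distance of bead_tray from where it was at the start of the episode above 0.02 m).
It also fails if it takes over 69 s, if anything falls off the work surface, if the arm or the gripper's body presses on something with over 40 N, if the wrist force passes 120 N, or if a joint passes its speed limit or range.

## Working session

There is one attempt and no reset: what is moved stays moved. The work goes in short steps, each a Python script; the robot and the scene stay as the last script left them, time stands still between calls to the robot, and variables do not carry over. Pictures are saved under pics/ and viewed, at most 10 in all, crops included, and the job is handed in when it is done.

```bash
mkdir -p pics; cat > h.py <<'E'
import numpy as np, cv2
from cell import r, optics
from scipy.spatial.transform import Rotation as R
def grab(n):
    im=optics.get_image(n); np.savez(f'pics/{n}.npz',**{k:np.asarray(v) for k,v in im.items()}); return im
def save(n,px): cv2.imwrite(f'pics/{n}.png',cv2.cvtColor(np.ascontiguousarray(px),cv2.COLOR_RGB2BGR))
def cloud(im):
    d=im['depth'];v,u=np.mgrid[:480,:640]
    p=np.stack([(u-im['cx'])*d/im['fx'],(v-im['cy'])*d/im['fy'],d],-1)
    W=np.linalg.inv(im['camera_from_world'])
    p=p@W[:3,:3].T+W[:3,3]; p[d==0]=np.nan; return p
E
python3 - <<'E'
from h import *
t=grab('top');s=grab('scene')
save('top',t['pixels']);save('scene',s['pixels'])
print(r.finger_overhang,r.current_ee_rot(),r.current_t())
for i in(t,s):print(np.linalg.inv(i['camera_from_world']).round(3)[:3].tolist())
E
```

```text
0.022 [ 9.78772411e-01  2.04949471e-01 -7.65447470e-05 -5.24912496e-04] 0.1
[[0.013, -0.993, 0.119, 0.483], [-1.0, -0.015, -0.015, 0.046], [0.017, -0.119, -0.993, 1.025]]
[[0.235, 0.741, -0.629, 1.365], [0.972, -0.181, 0.149, -0.123], [-0.003, -0.646, -0.763, 1.044]]
```

View pics/top.png

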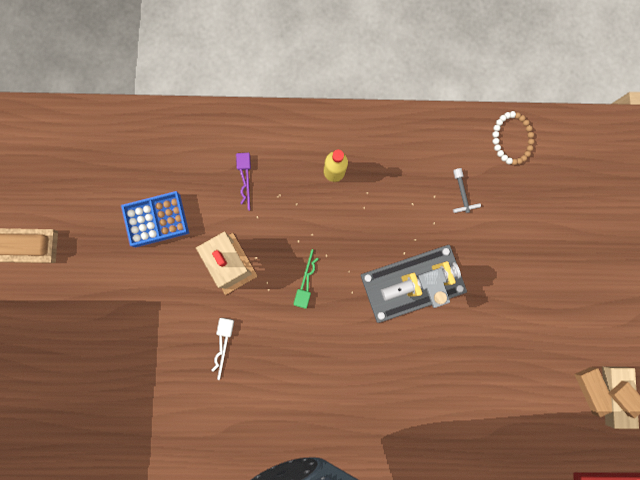

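View pics/scene.png

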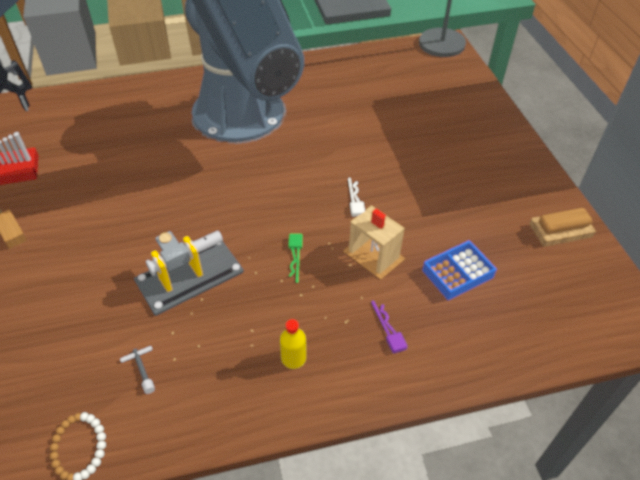

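The red clip stands in the rack (top 219,258; scene 378,217). The purple (243,180), green (307,280) and white (223,345) ones lie on the bench as look-alikes. The pin's dark hole spot is at top (400,290). I'll confirm these in a crop and measure.

```bash
python3 - <<'E'
from h import *
t=dict(np.load('pics/top.npz'));s=dict(np.load('pics/scene.npz'))
c=lambda i,x,y,w,h,k:cv2.resize(i['pixels'][y:y+h,x:x+w],(400,300),interpolation=cv2.INTER_CUBIC)
save('crop',np.vstack([np.hstack([c(t,180,225,80,60,5),c(t,355,245,120,90,4)]),np.hstack([c(s,340,195,80,60,5),c(s,130,220,120,90,4)])]))
P=cloud(t)
def rect(m,n):
    p=P[m][:,:2];p=p[~np.isnan(p).any(1)]; q=cv2.minAreaRect((p*1000).astype(np.float32)); print(n,len(p),q, cv2.boxPoints(q).round().tolist())
px=t['pixels'].astype(int);v,u=np.mgrid[:480,:640];Rr,G,B=px[...,0],px[...,1],px[...,2]
reg=lambda x0,x1,y0,y1:(u>x0)&(u<x1)&(v>y0)&(v<y1)
red=reg(190,260,225,300)&(Rr>150)&(G<80)
rect(red,'red');print(np.nanmedian(P[red],0))
brd=reg(190,262,225,300)&(abs(P[...,2]-.1)<.006); rect(brd,'board')
pl=reg(350,480,235,330)&(abs(P[...,2]-.012)<.006)&(px.max(-1)<110)
k=cv2.morphologyEx(pl.astype(np.uint8),cv2.MORPH_OPEN,np.ones((3,3)))>0; rect(k,'plate')
pin=reg(378,412,278,305)&(P[...,2]>.075)&(P[...,2]<.1); rect(pin,'pin')
dk=reg(392,408,283,297)&(px.max(-1)<60);print(u[dk].mean(),v[dk].mean(),np.nanmedian(P[dk],0),dk.sum())
E
```

```text
red 24 ((568.9663696289062, 200.52151489257812), (26.341472625732422, 9.559040069580078), 9.959648132324219) [[555.0, 203.0], [557.0, 194.0], [583.0, 198.0], [581.0, 208.0]]
[0.56589613 0.20027567 0.13576727]
board 1379 ((569.955078125, 206.26211547851562), (90.53755950927734, 64.54706573486328), 31.082950592041016) [[515.0, 211.0], [548.0, 155.0], [625.0, 202.0], [592.0, 257.0]]
plate 935 ((533.3573608398438, -203.345458984375), (102.5421371459961, 184.8094940185547), 18.87377166748047) [[455.0, -132.0], [515.0, -307.0], [612.0, -274.0], [552.0, -99.0]]
pin 366 ((515.2471923828125, -142.53506469726562), (23.64317512512207, 60.47593307495117), 19.546222686767578) [[494.0, -118.0], [514.0, -175.0], [537.0, -167.0], [516.0, -110.0]]
399.0 289.5 [ 0.51466861 -0.14386332  0.09294568] 2
```

View pics/crop.png

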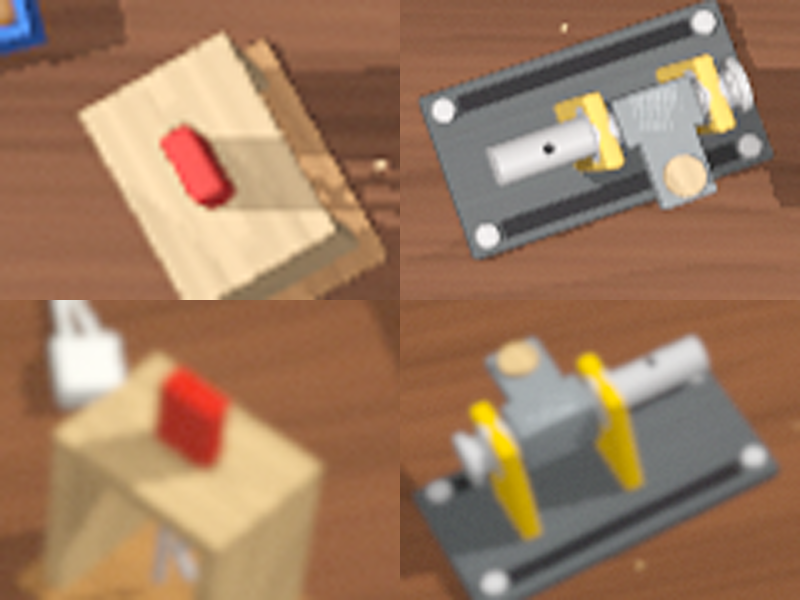

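The crop confirms it: the red grip is in the rack's slot and the pin's hole spot is clear. The rack's yaw is about 31° and the jig's about 19°. I'll go above the clip and look from the wrist.

```bash
cat >> h.py <<'E'
def quat(deg): return (R.from_euler('z',deg,degrees=True)*R.from_euler('x',180,degrees=True)).as_quat()
def wrist(n=None):
    p=np.array(r.current_tool_pos());q=r.current_ee_rot();im=grab('wrist')
    if n: save(n,im['pixels'])
    v,u=np.mgrid[:480,:640];x=u-im['cx'];y=v-im['cy'];f=(im['fx']+im['fy'])/2;rr=np.hypot(x,y)+1e-9;th=rr/f
    d=im['depth'];c=np.stack([np.tan(th)*x/rr*d,np.tan(th)*y/rr*d,d],-1)
    M=im['mount'];c=c@M[:3,:3].T+M[:3,3];W=R.from_quat(q).apply(c.reshape(-1,3)).reshape(c.shape)+p
    W[(d==0)|(th>1.4)]=np.nan
    return im['pixels'].astype(int),W
E
python3 - <<'E'
from h import *
q=quat(31);p=[.567,.203,.25]
print(r.inverse_kinematics(p,q))
r.move_to(p,q); r.sleep(.3)
px,W=wrist('w1')
print(np.load('pics/wrist.npz')['mount'].round(3).tolist(),r.current_t())
Z=W[...,2];red=(px[...,0]>120)&(px[...,1]<70)&(px[...,2]<70)&(Z>.128)&(Z<.142)
a=W[red][:,:2];print(len(a),a.mean(0),cv2.minAreaRect((a*1000).astype(np.float32)),np.nanmedian(W[red],0))
b=W[(abs(Z-.1)<.005)&(np.hypot(W[...,0]-.567,W[...,1]-.203)<.08)][:,:2];print(len(b),cv2.minAreaRect((b*1000).astype(np.float32)))
E
```

```text
[ 2.66517665e-01  4.48722918e-01  1.51404622e+00 -4.44089210e-16
  1.17882351e+00  1.29626192e+00]
[[-0.001, -0.961, -0.277, 0.07], [1.0, -0.001, 0.001, 0.001], [-0.001, -0.277, 0.961, -0.119], [0.0, 0.0, 0.0, 1.0]] 3.225
62 [0.58066926 0.21120533] ((575.79931640625, 205.0248260498047), (25.432292938232422, 9.282844543457031), 54.275001525878906) [0.5819025  0.21192601 0.13267949]
8679 ((569.1791381835938, 206.36370849609375), (90.49980163574219, 63.944244384765625), 30.7994384765625)
```

View pics/w1.png

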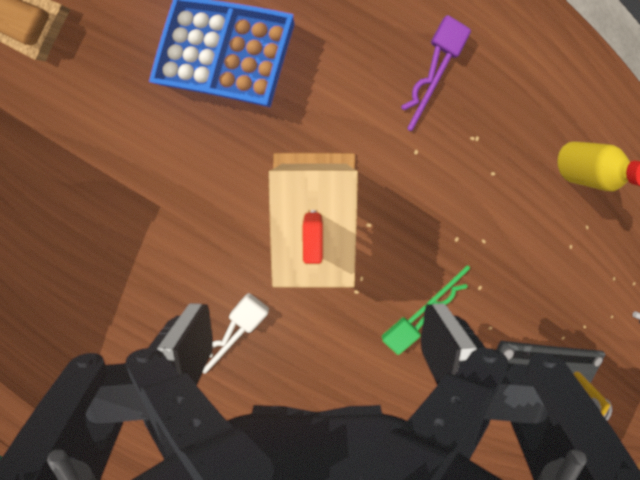

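The wrist view shows the red grip at (313,238) on the rack board (270–357, 170–287), with the yaw aligned. My red threshold missed the lit top face, so I'll redo it with hue.

```bash
python3 - <<'E'
from h import *
px,W=wrist()
red=(px[...,0]>120)&(px[...,0]>2*px[...,1])&(px[...,0]>2*px[...,2])&(np.hypot(W[...,0]-.569,W[...,1]-.204)<.04)
Z=W[...,2]
ax=np.array([np.cos(np.radians(30.9)),np.sin(np.radians(30.9))]);ay=np.array([-ax[1],ax[0]])
for lo,hi in((.132,.14),(.104,.132)):
    m=red&(Z>lo)&(Z<hi);d=W[m][:,:2]-[.5692,.2064];x=d@ax;y=d@ay
    print(m.sum(),np.percentile(x,[1,50,99]).round(4),np.percentile(y,[1,50,99]).round(4),np.median(Z[m]))
t=dict(np.load('pics/top.npz'));P=cloud(t);p=t['pixels'].astype(int)
m=(p[...,0]>120)&(p[...,0]>2*p[...,1])&(p[...,0]>2*p[...,2])&(np.hypot(P[...,0]-.569,P[...,1]-.204)<.04)&(P[...,2]>.13)
d=P[m][:,:2]-[.5692,.2064];print(m.sum(),(d@ax).min(),(d@ax).max(),(d@ay).min(),(d@ay).max())
E
```

```text
797 [-0.0126  0.0017  0.0148] [-0.0066 -0.      0.006 ] 0.13449378070197965
133 [0.0135 0.0149 0.0156] [-0.006  -0.0004  0.0054] 0.1190311495630823
105 -0.01449834142956874 0.013656296798656592 -0.00728983324555718 0.005666444612926103
```

```bash
python3 - <<'E'
from h import *
q=quat(30.9)
c=[.5694,.2064]
r.move_linear(c+[.19],q); r.move_linear(c+[.126],vel=.08)
r.set_gripper(0.0,70); print('grip',r.current_opening(),r.current_finger_force(),r.current_contact_force())
r.move_linear(c+[.29],vel=.12); r.sleep(.3)
print(r.current_opening(),r.current_contact_force(),r.current_t())
px,W=wrist('w2')
S=grab('scene');save('s2',S['pixels'][60:360,200:600]);grab('top')
E
```

```text
grip 0.1550593737039754 68.33163857460022 [ 0.86387443 -0.1979089   2.82499918]
0.15308493790724287 [ 0.3051674  -0.76603405 -0.92080079] 7.2417
```

View pics/w2.png

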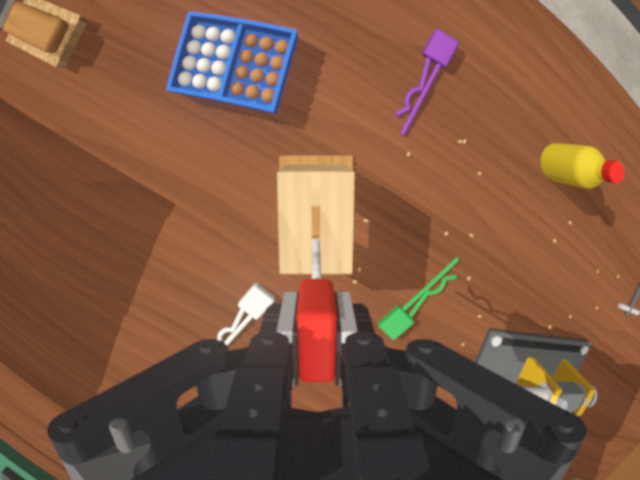

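View pics/s2.png

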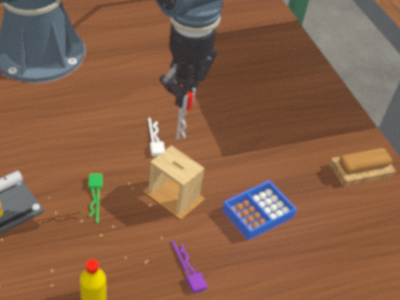

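The clip is held cleanly, with the visible leg in the wrist view from (316,278) down to its end at (316,238). I'll fit the legs in tool coordinates to find which way round the clip is and where its tip is.

```bash
python3 - <<'E'
from h import *
px,W=wrist()
p=np.array(r.current_tool_pos());Rt=R.from_quat(r.current_ee_rot())
T=Rt.inv().apply((W-p).reshape(-1,3)).reshape(W.shape)
for v in range(228,285,4):
    m=(T[v,296:336,2]<.14)&(T[v,296:336,2]>0)
    print(v,m.sum(),T[v,296:336][m].mean(0).round(4) if m.any() else '')
S=grab('scene');P=cloud(S);Q=Rt.inv().apply((P-p).reshape(-1,3))
m=(abs(Q[:,1])<.012)&(abs(Q[:,0])<.04)&(Q[:,2]>.02)&(Q[:,2]<.13)
Q=Q[m]
for a in np.arange(.02,.13,.008):
    k=Q[(Q[:,2]>=a)&(Q[:,2]<a+.008)];print(round(a,3),len(k),np.sort(k[:,0]).round(3)[::2].tolist(),k[:,1].mean().round(4) if len(k) else '')
E
```

```text
228 0 
232 0 
236 0 
240 5 [0.0106 0.0007 0.0998]
244 8 [0.0086 0.0003 0.098 ]
248 8 [0.0068 0.0004 0.0954]
252 8 [0.0053 0.0004 0.0922]
256 8 [0.0085 0.0004 0.0742]
260 9 [0.0072 0.0007 0.0713]
264 10 [0.006  0.0004 0.0682]
268 10 [0.0045 0.0004 0.0658]
272 10 [0.0029 0.0004 0.0642]
276 10 [0.0011 0.0004 0.063 ]
280 30 [0.0147 0.0009 0.0226]
284 34 [0.0148 0.0009 0.0181]
0.02 17 [0.008, 0.009, 0.012, 0.013, 0.013, 0.014, 0.014, 0.015, 0.016] 0.0029
0.028 4 [0.004, 0.007] 0.0031
0.036 16 [-0.009, -0.005, -0.005, -0.004, 0.003, 0.004, 0.005, 0.006] 0.0021
0.044 14 [-0.007, -0.005, -0.004, 0.0, 0.001, 0.002, 0.005] 0.0027
0.052 18 [-0.008, -0.007, -0.006, -0.005, -0.004, -0.0, 0.001, 0.001, 0.002] 0.0024
0.06 18 [-0.008, -0.006, -0.005, -0.004, 0.001, 0.001, 0.003, 0.004, 0.006] 0.0024
0.068 18 [-0.007, -0.006, -0.005, -0.005, 0.005, 0.007, 0.007, 0.007, 0.009] 0.0021
0.076 12 [-0.007, -0.005, -0.004, 0.006, 0.009, 0.009] 0.0025
0.084 18 [-0.01, -0.008, -0.007, -0.006, -0.004, 0.0, 0.002, 0.004, 0.005] 0.0015
0.092 20 [-0.008, -0.006, -0.005, -0.004, 0.0, 0.003, 0.006, 0.008, 0.009, 0.01] 0.0018
0.1 10 [-0.009, -0.007, -0.006, -0.004, 0.01] 0.0015
0.108 8 [-0.008, -0.007, -0.005, -0.004] 0.0024
0.116 3 [-0.008, -0.006] -0.0007
0.124 0 []
```

Straight leg at tool x ≈ −6 mm, bent leg on +x, and tip at tool z ≈ 118 mm, so clip x matches tool x. Now to the jig for a close look.

```bash
python3 - <<'E'
from h import *
a=np.radians(19.3);jx=np.array([np.cos(a),np.sin(a)])
h=np.array([.5147,-.1439])
g=list(h-.05*jx)+[.28]
r.move_to(g,quat(19.3)); r.sleep(.4)
px,W=wrist('w3'); np.save('pics/W3.npy',W)
Z=W[...,2];v,u=np.mgrid[:480,:640]
near=np.hypot(W[...,0]-h[0],W[...,1]-h[1])<.035
m=near&(Z>.082)&(Z<.1)
top=near&(px.max(-1)<70)&(Z>.03)
print(r.current_t(),m.sum(),'dark',top.sum(),u[top].mean(),v[top].mean(),np.nanmean(W[top],0))
pl=(abs(Z-.012)<.004)&(np.hypot(W[...,0]-.53,W[...,1]+.2)<.16)
print('plate',cv2.minAreaRect((W[pl][:,:2]*1000).astype(np.float32)))
# pin axis: points on the bare pin
c=W[m];e,s,V=np.linalg.svd(c[:,:2]-c[:,:2].mean(0),full_matrices=False);print('pin',c.mean(0),V[0],np.degrees(np.arctan2(V[0][1],V[0][0])))
E
```

```text
9.3583 2244 dark 8539 310.37006675254713 437.8467033610493 [ 0.48518785 -0.15367706  0.34850217]
plate ((532.2467651367188, -192.16769409179688), (109.79039764404297, 206.38113403320312), 19.384031295776367)
pin [ 0.51642696 -0.14681346  0.08966655] [ 0.32423719 -0.94597581] -71.08063295553288
```

View pics/w3.png

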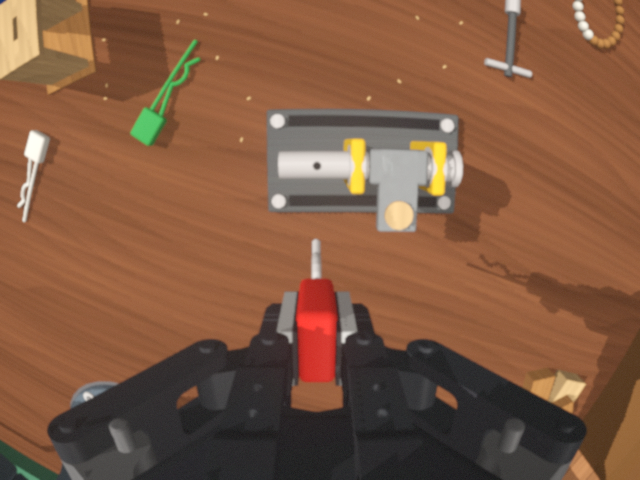

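The jig is at (365,160) in the wrist view and the hole spot at (317,166) on the pin. The plate fits its known size exactly (yaw 19.38°). I'll locate the hole in the jig frame from the top and wrist pictures.

```bash
cat >> h.py <<'E'
a=np.radians(19.38);JX=np.array([np.cos(a),np.sin(a)]);JY=np.array([-JX[1],JX[0]]);J0=np.array([.53225,-.19217])+.047*JY
def jig(p): d=np.asarray(p)[...,:2]-J0; return np.stack([d@JX,d@JY],-1)
E
python3 - <<'E'
from h import *
w=dict(np.load('pics/wrist.npz'));W=np.load('pics/W3.npy');J=jig(W)
g=w['pixels'].sum(-1).astype(float)
v,u=np.mgrid[157:176,308:327];gg=g[157:176,308:327];k=(gg<0.55*np.median(gg))
wt=np.where(k,np.median(gg)-gg,0);cu,cv_=(u*wt).sum()/wt.sum(),(v*wt).sum()/wt.sum()
print('hole px',cu,cv_,k.sum(),J[int(round(cv_)),int(round(cu))],W[int(round(cv_)),int(round(cu))])
ring=(np.hypot(u-cu,v-cv_)>4)&(np.hypot(u-cu,v-cv_)<6);print('ring mean',J[157:176,308:327][ring].mean(0))
Z=W[...,2];m=(Z>.07)&(Z<.1)&(J[...,1]>-.02)&(J[...,1]<.05)&(abs(J[...,0])<.02)
print('pin x',np.percentile(J[m][:,0],[1,99]),'end y',np.percentile(J[m][:,1],99.7),'ztop',np.percentile(Z[m],95))
t=dict(np.load('pics/top.npz'));P=cloud(t);JT=jig(P)
g=t['pixels'].sum(-1).astype(float)[284:296,394:406];v,u=np.mgrid[284:296,394:406];md=np.median(g)
wt=np.where(g<.6*md,md-g,0)*(np.hypot(u-399.5,v-289.5)<4);cu,cv_=(u*wt).sum()/wt.sum(),(v*wt).sum()/wt.sum()
M=t['camera_from_world'];W4=np.linalg.inv(M);d=W4[:3,:3]@[(cu-t['cx'])/t['fx'],(cv_-t['cy'])/t['fy'],1];o=W4[:3,3];p=o+d*(.092-o[2])/d[2]
print('top',cu,cv_,p,jig(p))
E
```

```text
hole px 316.6312005002084 165.62994997915797 26 [-0.00056392  0.00308338] [ 0.51509877 -0.14511154  0.09027267]
ring mean [-0.00027648  0.00335472]
pin x [-0.01123667  0.01100494] end y 0.03545172011364597 ztop 0.09149365258790629
top 399.02145998240985 289.2986807387863 [ 0.51509623 -0.14410259  0.092     ] [-0.00023152  0.00403601]
```

Hole at jig (≈0, +3.4 mm), three measurements agreeing. Now feel the leg in.

```bash
cat >> h.py <<'E'
def tcp(x,y,z): return list(J0+x*JX+y*JY)+[z]
def F():
    return np.mean([r.current_contact_force() for _ in range(3)],0)
E
cat > feel.py <<'E'
from h import *
X,Y=.0066,.0039; q=quat(19.38)
r.move_linear(tcp(X,Y,.24),q,vel=.12); r.move_linear(tcp(X,Y,.218),vel=.05); r.sleep(.3)
F0=F();print('F0',F0.round(2),r.current_t())
offs=[(0,0)]+[(d*np.cos(t),d*np.sin(t)) for d in(.0015,.003) for t in np.arange(8)*np.pi/4+np.pi/2]
ok=False
for ox,oy in offs:
    if r.current_t()>40: break
    z=.2135; r.move_linear(tcp(X+ox,Y+oy,z),vel=.03)
    while z>.190:
        z-=.0007; r.move_linear(tcp(X+ox,Y+oy,z),vel=.02); f=F()-F0
        if f[2]>5 or np.hypot(f[0],f[1])>5: break
    print('off',round(ox*1e3,1),round(oy*1e3,1),'z',round(z,4),'F',f.round(1),'jig F',(f[:2]@JX).round(1),(f[:2]@JY).round(1),r.current_t())
    if z<.203: ok=True;break
    r.move_linear(tcp(X+ox,Y+oy,z+.003),vel=.04)
print(ok,r.current_tool_pos(),r.current_t())
E
python3 feel.py
```

```text
F0 [ 0.41  0.24 -0.77] 10.9833
off 0.0 0.0 z 0.1897 F [-0.7  0.2 -0.6] jig F -0.6 0.4 19.7833
True [ 0.52153631 -0.14196252  0.18964295] 19.7833
```

Entered at the first try (tip at about 72 mm, no force). Now press home with a force guard.

```bash
cat > press.py <<'E'
from h import *
X,Y=.0066,.0039; F0=np.array([.41,.24,-.77]); z=.1897;n=0
while z>.150 and r.current_t()<55:
    z-=.001 if z>.1575 else .0004
    r.move_linear(tcp(X,Y,z),vel=.025); f=F()-F0;n+=1
    if n%3==0 or z<.159: print(round(z,4),f.round(1),(f[:2]@JX).round(1))
    lim=18 if z>.1605 else 9
    if f[2]>lim or np.hypot(*f[:2])>14: print('stop');break
print(z,f.round(1),r.current_tool_pos(),r.current_t())
E
python3 press.py
```

```text
0.1867 [-0.6  0.5 -0.1] -0.4
0.1837 [-0.3 -0.9  0.7] -0.6
0.1807 [ 1.1 -0.6  2.1] 0.8
0.1777 [3.9 0.8 4.4] 3.9
0.1747 [5.9 0.7 2.6] 5.8
0.1717 [ 6.6 -0.2  1.9] 6.2
0.1687 [ 7.4  3.1 -2.8] 8.0
0.1657 [ 6.1  0.6 -5.5] 5.9
0.1627 [ 5.8  1.4 -3.6] 5.9
0.1597 [ 3.7  1.  -5.8] 3.8
0.1587 [ 3.5  0.6 -4.4] 3.5
0.1577 [ 2.3 -0.1 -2.1] 2.1
0.1567 [ 1.5 -0.1 -1.9] 1.4
0.1563 [ 0.5  0.  -0.4] 0.5
0.1559 [ 0.6 -0.7  0.8] 0.4
0.1555 [0.6 0.6 3.1] 0.8
0.1551 [2.4 1.4 6.5] 2.7
0.1547 [1.2 1.6 7.5] 1.7
0.1543 [2.5 1.6 9.7] 2.9
stop
0.1542999999999999 [2.5 1.6 9.7] [ 0.52211335 -0.14201383  0.15494599] 29.5333
```

Textbook signature: it rode over, pulled in and stopped firmly at home. Release, back off and check.

```bash
python3 - <<'E'
from h import *
r.move_linear(tcp(.0066,.0039,.1557),vel=.02); r.set_gripper(1.0); r.sleep(.2)
r.move_linear(tcp(.0066,.0039,.26),vel=.1); r.move_linear(tcp(-.07,.0039,.28),vel=.15); r.sleep(.5)
px,W=wrist('w4');J=jig(W);Z=W[...,2]
m=(px[...,0]>120)&(px[...,0]>2*px[...,1])&(px[...,0]>2*px[...,2])&(np.abs(J).max(-1)<.05)&(Z>.12)&(Z<.2)
print('grip top z',np.percentile(Z[m],[5,50,95]),'x',np.percentile(J[m][:,0],[2,98]),'y',np.percentile(J[m][:,1],[2,98]),m.sum(),r.current_t())
s=grab('scene');a=px.astype(np.uint8)[60:300,180:500];b=s['pixels'][200:320,120:280]
save('fin',np.hstack([cv2.resize(a,(400,300)),cv2.resize(b,(400,300),interpolation=cv2.INTER_CUBIC)]))
E
```

```text
grip top z [0.16199983 0.16360727 0.16507025] x [-0.00311558  0.02434195] y [-0.00425686  0.00828466] 939 33.0917
```

View pics/fin.png

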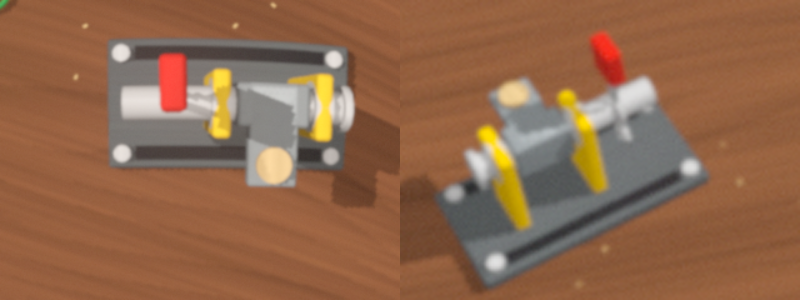

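The picture shows the clip upright on the pin (left panel 172,82) with both legs round it (right panel 620,115). The grip's top is about 165 mm up after bias, so its origin is about 129 mm. The gripper is clear.

```bash
python3 -c "
from cell import r
print(r.hand_in())"
```

```text
the job is handed in; nothing more can be done
None
```

I handed the job in at about 33 s: the R-clip is through the pin's cross-hole, closed round the pin and released, with no more than about 10 N of upward push felt at the wrist and nothing else on the bench touched; `hand_in()` returned no verdict.

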